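# Stack the finds tray on the stand and bolt it down

## Robot

A 6-joint arm with a two-finger parallel gripper is mounted at the origin on the work surface. World frame = base frame: x ahead of the robot, y to its left, z up, the work surface at z = 0. Lengths are in m, angles in rad, forces in N, time in s.
With the tool pointing down it reaches from about 0.35 to 0.875 m from the base axis. Payload 15.5 kg.
Tool frame: the origin (TCP) lies midway between the tips of the shut fingers; the grasp point (between the pads) lies 19 mm behind it; y points along the fingers, z is the direction in which the jaws open and shut, and the axes are right-handed (so a half turn about y gives the same grasp; the last joint's range is limited). The gripper opens to 85 mm and grips with 20 to 120 N. Pads are 22 mm wide; open, the fingers measure 114 mm over their backs; the gripper's body (76 mm by 85 mm) begins 54 mm behind the grasp point. The pads swing forward as they close: fully open they stand 13 mm farther back than shut.
Start: joints at [1.216, 0.494, 1.345, -0, 1.302, -0.096], TCP at [0.161, 0.604, 0.231] pointing down, gripper open.
Joint ranges: [-2.91, 2.91], [-0.82, 2.16], [0.22, 2.67], [-1.22, 4.37], [0.12, 2.79], [-3.08, 3.08]. Speed limits (rad/s): [1.89, 1.89, 2.57, 3.01, 3.01, 3.01].

## Interface

Orientations are given as a unit quaternion [w, x, y, z].
In Python, from cell import ctrl gives the robot as it stands.
- The arm moves only by the tool send_rows, never from a script. Its argument "deltas" is a list of rows, each a list of 3 entries, a list of its own where there are three numbers: the gripper's target within -1 to 1 (fully open at 1, half-way at 0, shut at -1), then the shift along the world's x, y, z in units of 200 mm (1.0 is 200 mm), then the turn, a rotation vector about the world's x, y, z in units of pi rad (1.0 is pi rad). A call has 1 to 8 rows; each row shifts and turns the pose as measured when the row begins; what a row does not reach is not made up. A row lasts 1/12 s, in which the tool goes at most 41.7 mm and 7.16 degrees, less where a joint would pass 70% of its speed; a pose out of reach is approached as far as the arm can. A call with a number of a shift or a turn outside -1 to 1 is refused whole. A call with a gripper value outside its range is refused whole. The fingers move at their own pace and stop on an object; "squeeze" is the grip in N (left out, the last holds). Time passes only in rows, so rows that do not move let the fingers close. It gives the time, the measured TCP pose, the force and the opening at its end, in the units of the state.
- ctrl.sense(): the state, without advancing time (a new reading comes with each control period).
- ctrl.capture(name): name is "scene" or "top" or "wrist"; returns a dict with "color" (420x560x3 uint8, red, green, blue), "range_z" (420x560 float32, m along the optical axis (not along the pixel's ray), 0 where there is no reading), "intrinsics" (3x3 intrinsics, pixels), "camera_from_world" (4x4, takes a point from world to camera coordinates). Camera axes: x right, y down, z forward; pixel columns grow to the right and rows downward; lengths in m; the calibration is good to about 2 mm. The wrist camera is an equidistant fisheye: a pixel r from the principal point sees the ray r / f radians off the axis. A picture is of the moment at which its call begins.
- ctrl.close_job(): hands the job in, once; it reports no verdict.
The state is a dict: "t": time; "joint_pos": joint angles; "qvel": joint speeds; "joint_torque": joint torques, N m; "ee_pos": TCP position; "ee_rot": TCP orientation; "wrist_force": force on the tool from outside, world axes, zero at the start; "torque": the same for the moment, N m; "opening": finger opening in m.
Only numpy, scipy, OpenCV 4.12 (cv2) and the standard library are available. Lean on these libraries where they do the work, as an engineer would, in place of code of your own. Each camera call takes 0.05 s, during which the arm holds its last target.

## Task

Pick up the loose finds tray by its handle, with the two sherds in it, and stack it on the tray that sits on the wooden stand: feel for the place where its four corner lugs drop into the lower tray's sockets and set it fully home, gently, without forcing it. Then slide the stand's bolt all the way in over the tray's end lip, let go, and leave the other things on the table where they are.

Things in the scene. Friction and masses are not known exactly. Their poses are not given: they have to be found in the camera images.
- finds_tray: Loose grey plastic tray with a wooden handle, 0.3 to 0.6 kg, 180 (its x) x 130 (y) mm, same either way round. Origin under its centre, level with the undersides of its lugs; z up. Underside z = 10, inner floor 15, rim 50 mm. Each x end has a flat lip 60 mm wide, x = +-90 to +-104, z = 10 to 16 mm. Two loose sherds in it must stay in.
- lug (a point): Centre of the underside of one of the tray's four square lugs, at tray x = 72, y = 47 mm (the others at +-72, +-47). A lug is 14 mm wide (12 mm over its last 2 mm) and 10 mm long, the tray stands on them. Axes as the tray's.
- handle (a point): Middle of the tray's handle bar, which runs along the tray's x: 80 mm long, 14 mm thick in y, 25 mm tall (tray z = 70 to 95 mm). This point is at tray z = 83.5 mm. Axes as the tray's.
- stand: Fixed wooden stand, a board 300 x 186 x 18 mm, carrying the grey lower tray (180 x 130 mm) and a bolt at its -x end. Origin: table height, middle of the lower tray's guides. Lower tray sits shifted along stand y by an amount p, -10 to +10 mm, new each time and not in any reading: find it by feel or sight. A push does not shift it, but its pads give 1 mm per 5 N downwards, 6 mm at most.
- sockets (a point): Point on the stand at x = 0, y = 0, z = 68 mm: level with the flat tops of the lower tray's corner blocks (34 mm square). Each has a square socket 17.5 mm wide, 16 mm deep, centred at x = +-72, y = p +-47 mm. Walls between the blocks are 6 mm lower. Axes as the stand's.
- home (a point): Point on the stand at x = 0, y = 0, z = 58 mm. Fully seated, the finds tray's origin is p along stand y from this point, level, its x along the stand's x (either way round). With lugs riding on the blocks it is 10 mm higher; its weight sinks the pads by up to 1 mm. Set it down gently: never more than 40 N between it and the stand.
- bolt (a joint): How far the stand's slide bolt is in: 0 drawn back, 0.022 m fully home (rigid stop). Slides along the stand's +x with about 2 N friction and stays where left. Steel flat 27 mm wide, 8 mm thick, underside 76 mm above the table (2 mm above the seated tray's lip); tip at stand x = -115 mm drawn back, -93 mm home. A tray not fully seated blocks it.
- bolt_grip (a point): Grip point on the bolt's upright fin, which is 32 mm long along the stand's x, 12 mm thick along y, and reaches from 83 to 119 mm above the table; this point is at its middle in x and y, 106 mm above the table. Its x is the direction in which the bolt closes.
- rim_sherd: Domed clay sherd about 75 x 44 x 15 mm, 60 g, lying loose in the finds tray on one side of the handle; origin under its centre. Must stay in the tray.
- body_sherd: Domed clay sherd about 66 x 42 x 16 mm, 50 g, lying loose in the finds tray on the other side of the handle; origin under its centre. Must stay in the tray.
- big_sherd: Domed clay sherd about 130 x 100 x 26 mm, one of what lies on the table: leave it where it is. Origin under its centre.
- flat_sherd: Clay sherd about 85 x 70 x 15 mm between the tray and the stand, one of what lies on the table: leave it where it is. Origin under its centre.
- small_sherd: Clay sherd about 55 x 45 x 14 mm, nearer the robot, one of what lies on the table: leave it where it is. Origin under its centre.
- long_sherd: Clay sherd about 120 x 65 x 20 mm, off to the robot's right, one of what lies on the table: leave it where it is. Origin under its centre.
- brush: Hand brush lying flat on the left, part of what lies on the table: leave it where it is. Origin under its middle.
- beaker: Small terracotta cup, 76 mm wide, 85 mm tall, part of what lies on the table: leave it where it is. Origin under its centre.
- water_bottle: Clear bottle, 64 mm wide, 200 mm tall, standing on the left, part of what lies on the table: leave it where it is. Origin under its centre.
Things that resemble listed ones, but are neither listed nor needed, are in the scene too. What is shaped like the finds_tray but green is not meant.

How it is judged:
On the way:
1. The finds tray is fully home in the lower tray's sockets while the bolt is still drawn back (x of finds_tray in the frame of stand between -0.004 and 0.004 m and y of finds_tray in the frame of stand between -0.0135 and 0.0135 m and z of finds_tray in the frame of stand between 0.051 and 0.0605 m and angle between finds_tray's own z axis and vertical below 0.03 rad and angle between the x axis of finds_tray and the x axis of stand, either way round below 0.05 rad and value of joint bolt below 0.008 m), for 0.2 s.
At the end, for the whole second after the job is handed in: Finds tray at rest, seated in the lower tray: origin 51 to 60.5 mm up in the stand's frame, x within 4 mm, y within 13.5 mm of the stand's centre, tilt under 0.03 rad, parallel within 0.05 rad; bolt in by over 18 of 22 mm; both sherds in the tray (x of finds_tray in the frame of stand between -0.004 and 0.004 m and y of finds_tray in the frame of stand between -0.0135 and 0.0135 m and z of finds_tray in the frame of stand between 0.051 and 0.0605 m and angle between finds_tray's own z axis and vertical below 0.03 rad and angle between the x axis of finds_tray and the x axis of stand, either way round below 0.05 rad and value of joint bolt above 0.018 m and linear speed of finds_tray below 0.01 m/s and x of rim_sherd in the frame of finds_tray between -0.09 and 0.09 m and y of rim_sherd in the frame of finds_tray between -0.065 and 0.065 m and z of rim_sherd in the frame of finds_tray between 0.008 and 0.05 m and x of body_sherd in the frame of finds_tray between -0.09 and 0.09 m and y of body_sherd in the frame of finds_tray between -0.065 and 0.065 m and z of body_sherd in the frame of finds_tray between 0.008 and 0.05 m); the robot touches nothing.
It fails at once if The finds tray is forced: over 40 N between it and the stand (contact force between finds_tray and stand above 40 N).
It fails at once if A sherd leaves the finds tray (not (x of rim_sherd in the frame of finds_tray between -0.09 and 0.09 m and y of rim_sherd in the frame of finds_tray between -0.065 and 0.065 m and z of rim_sherd in the frame of finds_tray between 0.008 and 0.05 m) or not (x of body_sherd in the frame of finds_tray between -0.09 and 0.09 m and y of body_sherd in the frame of finds_tray between -0.065 and 0.065 m and z of body_sherd in the frame of finds_tray between 0.008 and 0.05 m)).
It fails at once if The finds tray is tipped by more than 0.35 rad (angle between finds_tray's own z axis and vertical above 0.35 rad).
It fails at once if Something else on the table is moved by more than 30 mm (distance of any of big_sherd, flat_sherd, small_sherd, long_sherd, brush, beaker, water_bottle from where it was at the start of the episode above 0.03 m).
It also fails if it takes over 61 s, if anything falls off the work surface, if the arm or the gripper's body presses on something with over 40 N, if the wrist force passes 120 N, or if a joint passes its speed limit or range.

## Working session

There is one attempt and no reset: what is moved stays moved. The work goes in short steps, Python scripts to look and compute and a tool call to move; the robot and the scene stay as the last step left them, time stands still between calls to the robot, and variables do not carry over. Pictures are saved under pics/ and viewed, and the job is handed in when it is done.

Besides the shell and the picture viewer there is one more tool, called after "Call:" as a command line: name --argument value ..., lists and objects as JSON in quotes. send_rows: Moves the arm, as the interface text tells. Its arguments: {"type":"object","properties":{"deltas":{"type":"array","items":{"type":"array"}},"squeeze":{"type":"number"}},"required":["deltas"]}

```bash
mkdir -p pics; ls
cat > h.py <<'E'
import numpy as np, cv2
from cell import ctrl
def cap(name,fn=None):
    d=ctrl.capture(name)
    if fn: cv2.imwrite('pics/'+fn+'.png',cv2.cvtColor(d['color'],cv2.COLOR_RGB2BGR))
    np.savez('pics/'+(fn or name)+'.npz',**d)
    return d
def cloud(d):
    z=d['range_z'];K=d['intrinsics'];T=np.linalg.inv(d['camera_from_world'])
    v,u=np.mgrid[:z.shape[0],:z.shape[1]]
    P=np.stack([(u-K[0,2])/K[0,0]*z,(v-K[1,2])/K[1,1]*z,z],-1)
    W=P@T[:3,:3].T+T[:3,3]; W[z==0]=np.nan
    return W
E
python3 - <<'E'
from h import *
for n in ['scene','top']:
    d=cap(n,n+'0'); print(n,d['intrinsics'].round(1).tolist(),np.linalg.inv(d['camera_from_world']).round(3).tolist())
s=ctrl.sense(); print({k:np.round(v,3).tolist() for k,v in s.items()})
E
```

```text
pics
scene [[532.0, 0.0, 278.7], [0.0, 532.0, 213.0], [0.0, 0.0, 1.0]] [[-0.459, 0.602, -0.654, 1.432], [0.889, 0.323, -0.326, 0.434], [0.015, -0.731, -0.683, 1.005], [0.0, 0.0, 0.0, 1.0]]
top [[481.3, 0.0, 274.7], [0.0, 481.3, 210.2], [0.0, 0.0, 1.0]] [[0.026, -0.982, 0.188, 0.367], [-1.0, -0.028, -0.007, 0.008], [0.012, -0.188, -0.982, 1.144], [0.0, 0.0, 0.0, 1.0]]
{'t': 0.1, 'joint_pos': [1.215, 0.494, 1.346, 0.0, 1.303, -0.096], 'qvel': [-0.001, -0.002, 0.0, -0.001, 0.001, 0.0], 'joint_torque': [0.002, -88.359, -38.456, -0.0, 0.005, -0.0], 'ee_pos': [0.16, 0.604, 0.231], 'ee_rot': [-0.701, 0.702, -0.092, 0.091], 'wrist_force': [0.2, 0.014, 0.943], 'torque': [0.088, 0.038, -0.019], 'opening': 0.086}
```

View pics/scene0.png

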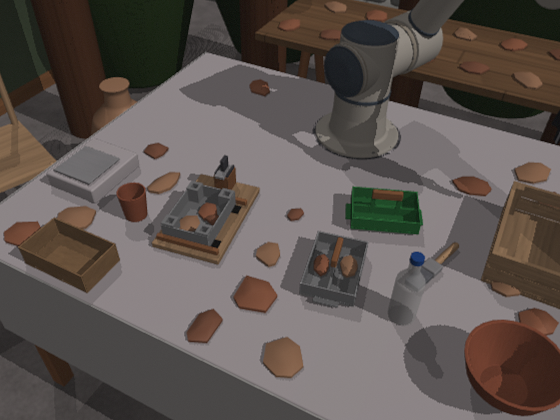

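View pics/top0.png

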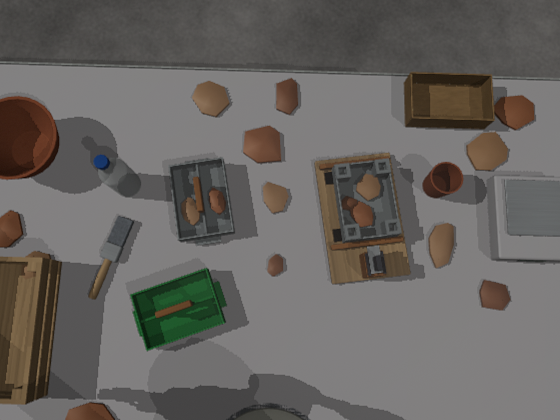

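The top view shows the loose tray at about (201,200) with its handle running up the image. The stand is at (362,215), with its bolt at (375,262) on the side nearest the robot. Next I measure both from depth.

```bash
cat > m.py <<'E'
from h import *
def load(n): return dict(np.load(f'pics/{n}.npz'))
import sys
out=[]
for n in ['top0','scene0']:
    d=load(n);W=cloud(d); 
    col=d['color']
    X=W.reshape(-1,3);C=col.reshape(-1,3)
    ok=np.isfinite(X[:,0]);out.append((X[ok],C[ok]))
    if n=='top0':
        for uv in [(201,200),(362,215),(375,262)]: print(uv,W[uv[1],uv[0]].round(3))
def rect(P):
    r=cv2.minAreaRect((P[:,:2]*1000).astype(np.float32)); return [np.round(x,1) for x in r],len(P)
for X,C in out:
    print('table z',np.median(X[(X[:,0]>.3)&(X[:,0]<.7)&(abs(X[:,1])<.05)][:,2]))
    near=lambda x,y,r:(np.hypot(X[:,0]-x,X[:,1]-y)<r)
    # loose tray
    t=near(.39+.0,.16,.15)
    print('x')
E
python3 m.py
python3 - <<'E'
import cv2
a=cv2.imread('pics/top0.png')
l=cv2.resize(a[140:260,155:255],None,fx=5,fy=5,interpolation=cv2.INTER_CUBIC);r=cv2.resize(a[145:295,305:420],None,fx=4,fy=4,interpolation=cv2.INTER_CUBIC)
cv2.imwrite('pics/l.png',cv2.convertScaleAbs(l,alpha=1.6));cv2.imwrite('pics/r.png',cv2.convertScaleAbs(r,alpha=1.6))
E
```

```text
(201, 200) [0.586 0.165 0.094]
(362, 215) [ 0.573 -0.205  0.036]
(375, 262) [ 0.458 -0.218  0.107]
table z -0.0004651723155359999
x
table z 0.0011315629359017754
x
```

View pics/l.png

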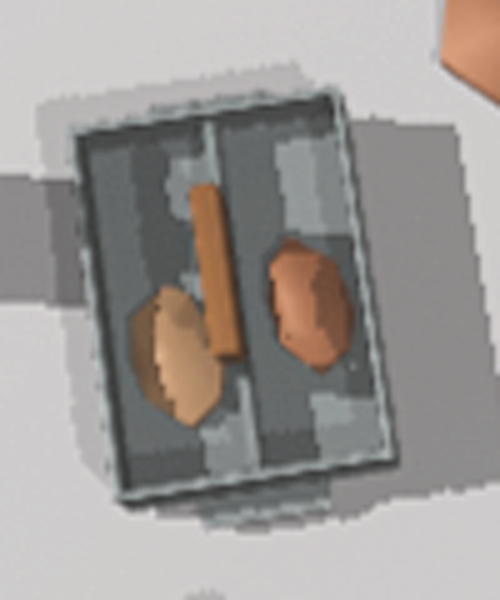

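View pics/r.png

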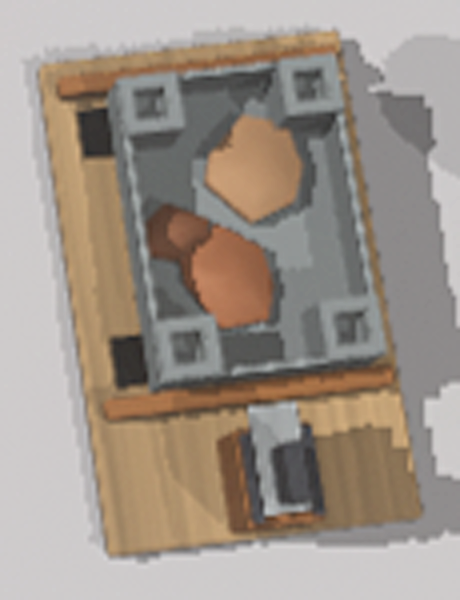

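```bash
cat > m2.py <<'E'
from m import *
def rep(name,P):
    r=cv2.minAreaRect((P[:,:2]*1000).astype(np.float32)); b=cv2.boxPoints(r)
    c=np.array(r[0]); e1=b[1]-b[0]; e2=b[2]-b[1]
    L=e1 if np.linalg.norm(e1)>np.linalg.norm(e2) else e2
    if L[0]<0:L=-L
    print(name,'c',c.round(1),'size',np.round(r[1],1),'long ang deg',round(np.degrees(np.arctan2(L[1],L[0])),2),'zmed',round(np.median(P[:,2])*1000,1),'mean',(P[:,:2].mean(0)*1000).round(1),len(P))
for (X,C),n in zip(out,['top','scene']):
    near=lambda x,y,r:(np.hypot(X[:,0]-x,X[:,1]-y)<r)
    gray=(C.max(1).astype(int)-C.min(1)<25)
    t=near(.58,.165,.15)
    rep(n+' handle',X[t&(X[:,2]>.08)&(X[:,2]<.12)])
    rep(n+' rim',X[t&(X[:,2]>.044)&(X[:,2]<.054)&gray])
    s=near(.573,-.205,.2)
    rep(n+' blocks',X[s&(X[:,2]>.0655)&(X[:,2]<.0705)&gray&(X[:,0]>.49)])
    rep(n+' board',X[s&(X[:,2]>.014)&(X[:,2]<.022)&~gray])
    rep(n+' fin',X[near(.458,-.218,.06)&(X[:,2]>.112)&(X[:,2]<.13)])
    rep(n+' bolt flat',X[near(.48,-.218,.07)&(X[:,2]>.08)&(X[:,2]<.088)])
E
python3 m2.py
```

```text
(201, 200) [0.586 0.165 0.094]
(362, 215) [ 0.573 -0.205  0.036]
(375, 262) [ 0.458 -0.218  0.107]
table z -0.0004651723155359999
x
table z 0.0011315629359017754
x
top handle c [600.7 174.5] size [81.  14.7] long ang deg 11.0 zmed 93.2 mean [599.5 173.7] 240
top rim c [601.1 174.6] size [181.2 130.3] long ang deg 10.99 zmed 48.5 mean [601.1 175.5] 505
top blocks c [ 614.5 -260. ] size [178.3 228.1] long ang deg -81.48 zmed 67.4 mean [ 603.5 -209.9] 500
top board c [ 573.8 -204.4] size [298.7 382.3] long ang deg -80.96 zmed 17.3 mean [ 530.  -200.3] 3195
top fin c [ 455.9 -224. ] size [31.8 12.3] long ang deg 7.72 zmed 117.9 mean [ 455.6 -223.7] 89
top bolt flat c [ 464.2 -222.8] size [62.3 40.6] long ang deg 8.9 zmed 83.1 mean [ 465.3 -220.3] 326
scene handle c [606.1 174.9] size [82.  13.8] long ang deg 10.53 zmed 94.9 mean [610.3 176.2] 183
scene rim c [566.8 167. ] size [259.7 130.2] long ang deg 10.92 zmed 49.4 mean [612.6 175.9] 501
scene blocks c [ 595.7 -212.8] size [213.5 132.6] long ang deg 8.79 zmed 68.0 mean [ 615.9 -206.2] 337
scene board c [ 579.2 -205.6] size [309.3 370.1] long ang deg -76.1 zmed 18.2 mean [ 582.5 -182.4] 1544
scene fin c [ 457.7 -223.5] size [34.7 12.1] long ang deg 6.95 zmed 118.5 mean [ 460.4 -222.8] 47
scene bolt flat c [ 468.  -222.4] size [68.8 42.1] long ang deg 6.63 zmed 84.2 mean [ 472.2 -220.2] 150
```

```bash
cat > m3.py <<'E'
from m2 import *
print('----')
th=np.radians(8.8);c0=np.array([.6,-.21])
for (X,C),n in zip(out,['top','scene']):
    gray=(C.max(1).astype(int)-C.min(1)<25)
    for a in (8.3,8.8,9.3):
        th=np.radians(a);R=np.array([[np.cos(th),np.sin(th)],[-np.sin(th),np.cos(th)]])
        q=(X[:,:2]-c0)@R.T
        m=(abs(q[:,0])<.1)&(abs(q[:,1])<.075)&(X[:,2]>.064)&(X[:,2]<.0715)&gray
        Q=q[m]*1000
        print(n,a,'x',np.percentile(Q[:,0],[1,99]).round(1),'y',np.percentile(Q[:,1],[1,99]).round(1),len(Q))
    rep(n+' blk',X[m])
    b=(X[:,2]>.015)&(X[:,2]<.021)&(abs(q[:,0]+.02)<.2)&(abs(q[:,1])<.12)&~gray
    rep(n+' board',X[b])
    rail=(X[:,2]>.022)&(X[:,2]<.06)&(abs(q[:,0]+.02)<.2)&(abs(q[:,1])<.12)&~gray&(abs(abs(q[:,0])-.1)<.03)
    rep(n+' rail',X[rail])
E
python3 m3.py | sed -n '/----/,$p'
```

```text
----
top 8.3 x [-82.3  94.9] y [-65.5  62.4] 659
top 8.8 x [-82.1  95.1] y [-65.3  62.5] 659
top 9.3 x [-82.4  95.4] y [-65.7  62.9] 659
top blk c [ 606.7 -210.3] size [179.2 129.6] long ang deg 8.42 zmed 67.0 mean [ 603.3 -210.5] 659
top board c [ 573.8 -206.2] size [298.2 185.5] long ang deg 8.58 zmed 17.5 mean [ 529.4 -190.1] 2621
top rail c [ 594.2 -202.7] size [249.7 171.9] long ang deg 9.56 zmed 33.1 mean [ 564. -202.] 573
scene 8.3 x [-81.3  99.2] y [-66.8  63.6] 453
scene 8.8 x [-81.1  99.4] y [-67.4  63.4] 453
scene 9.3 x [-80.9  99.6] y [-67.9  63.2] 454
scene blk c [ 608.7 -211. ] size [183.8 132.8] long ang deg 8.59 zmed 67.7 mean [ 614.5 -208.6] 454
scene board c [ 578.6 -204.7] size [300.5 185.9] long ang deg 8.5 zmed 18.2 mean [ 585.2 -164.5] 1195
scene rail c [ 607.4 -173.4] size [166.5 272.4] long ang deg -6.74 zmed 33.0 mean [ 639.  -186.5] 628
```

```bash
cat > g.py <<'E'
from h import *
from scipy.spatial.transform import Rotation as Ro
def st():
    s=ctrl.sense();q=s['ee_rot'];R=Ro.from_quat([q[1],q[2],q[3],q[0]])
    return s,R
def togo(xyz,yaw,yang=None):
    """yaw: jaw axis direction deg in world (mod 180)"""
    s,R=st();M=R.as_matrix()
    z=M[:,2];cur=np.degrees(np.arctan2(z[1],z[0]))
    d=(yaw-cur+90)%180-90
    # target: y down exactly, z horizontal
    a=np.radians(cur+d);Z=np.array([np.cos(a),np.sin(a),0]);Y=np.array([0,0,-1.]);X=np.cross(Y,Z)
    rv=(Ro.from_matrix(np.stack([X,Y,Z],1))*R.inv()).as_rotvec()/np.pi
    dp=(np.array(xyz)-s['ee_pos'])
    print('t',round(s['t'],2),'pos',np.round(s['ee_pos'],4),'yaw',round(cur,2),'op',round(s['opening'],4),'F',np.round(s['wrist_force'],1),'T',np.round(s['torque'],2),'j',np.round(s['joint_pos'],2))
    print('togo mm',np.round(dp*1000,1),'units',np.round(dp/.2,3),'rv',np.round(rv,4))
E
python3 - <<'E'
from g import *
togo([.601,.1746,.23],101)
d=dict(np.load('pics/top0.npz'));W=cloud(d)
for uv in [(101,162),(120,180),(440,180)]: print(W[uv[1],uv[0]].round(3))
cap('wrist','w0')
E
```

```text
t 0.1 pos [0.1604 0.6037 0.2307] yaw 75.11 op 0.0855 F [0.2 0.  0.9] T [ 0.09  0.04 -0.02] j [ 1.22  0.49  1.35  0.    1.3  -0.1 ]
togo mm [ 440.6 -429.1   -0.7] units [ 2.203 -2.146 -0.004] rv [ 4.000e-04 -1.000e-04  1.438e-01]
[0.637 0.356 0.2  ]
[0.619 0.338 0.128]
[ 0.672 -0.403  0.006]
```

View pics/w0.png

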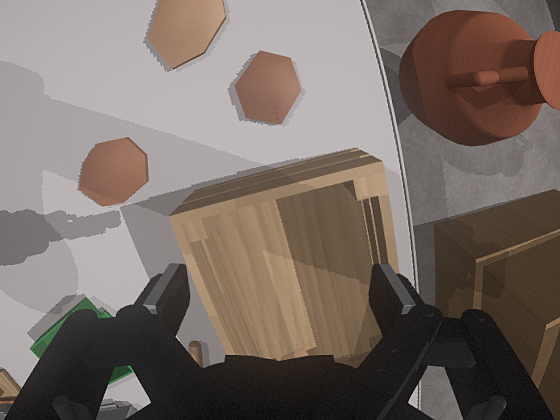

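The wrist view shows the wooden crate below, with the bottle top at about (0.637, 0.356). I'll move over the tray.

Call:
send_rows --deltas '[[1,[0.14,-0.13,0.03],[0,0,0.012]],[1,[0.14,-0.13,0.03],[0,0,0.012]],[1,[0.14,-0.14,0.02],[0,0,0.012]],[1,[0.14,-0.14,0.02],[0,0,0.012]],[1,[0.14,-0.14,0.0],[0,0,0.012]],[1,[0.14,-0.14,0.0],[0,0,0.012]],[1,[0.14,-0.14,0.0],[0,0,0.012]],[1,[0.14,-0.14,0.0],[0,0,0.012]]]'

```text
t: 0.82
ee_pos: [0.3856, 0.3779, 0.2497]
ee_rot: [-0.706, 0.707, 0.022, -0.024]
wrist_force: [1.8, 0.7, 0.3]
opening: 0.0853
```

```bash
python3 -c "
from g import *
togo([.601,.1746,.23],101)"
```

```text
t 0.82 pos [0.3856 0.3779 0.2497] yaw 93.72 op 0.0853 F [1.8 0.7 0.3] T [ 0.05 -0.04  0.03] j [ 0.67  0.36  1.53 -0.    1.26 -0.97]
togo mm [ 215.4 -203.3  -19.7] units [ 1.077 -1.017 -0.098] rv [ 0.0007 -0.0005  0.0404]
```

Call:
send_rows --deltas '[[0,[0.14,-0.13,0],[0,0,0.006]],[0,[0.14,-0.13,0],[0,0,0.006]],[0,[0.14,-0.13,0],[0,0,0.006]],[0,[0.14,-0.13,0],[0,0,0.006]],[0,[0.14,-0.13,0],[0,0,0.006]],[0,[0.14,-0.13,0],[0,0,0.006]],[0,[0.14,-0.13,0],[0,0,0.005]],[0,[0.09,-0.1,0],[0,0,0]]]'

```text
t: 1.48
ee_pos: [0.6091, 0.161, 0.249]
ee_rot: [-0.703, 0.704, 0.07, -0.072]
wrist_force: [0.5, 0.0, 0.2]
opening: 0.0429
```

```bash
python3 -c "
from g import *
togo([.601,.1746,.066],101)
cap('wrist','w1');print(ctrl.capture('wrist')['camera_from_world'].round(4).tolist(),ctrl.capture('wrist')['intrinsics'].round(1).tolist())
togo([.601,.1746,.066],101)"
```

```text
t 1.48 pos [0.6091 0.161  0.249 ] yaw 101.57 op 0.0429 F [0.5 0.  0.2] T [-0.01 -0.    0.04] j [ 0.16  0.49  1.31 -0.    1.35 -1.61]
togo mm [  -8.1   13.6 -183. ] units [-0.04   0.068 -0.915] rv [ 0.0009 -0.0008 -0.0031]
[[-0.1976, 0.9803, -0.0036, -0.0327], [0.9366, 0.1899, 0.2947, -0.646], [0.2895, 0.0549, -0.9556, 0.2115], [0.0, 0.0, 0.0, 1.0]] [[325.2, 0.0, 278.9], [0.0, 325.2, 208.3], [0.0, 0.0, 1.0]]
t 1.63 pos [0.6079 0.1617 0.2486] yaw 101.4 op 0.0424 F [-1.3 -0.  -0.8] T [ 0.05 -0.06  0.  ] j [ 0.17  0.49  1.31 -0.    1.35 -1.6 ]
togo mm [  -6.9   12.9 -182.6] units [-0.035  0.065 -0.913] rv [ 0.0009 -0.0011 -0.0022]
```

View pics/w1.png

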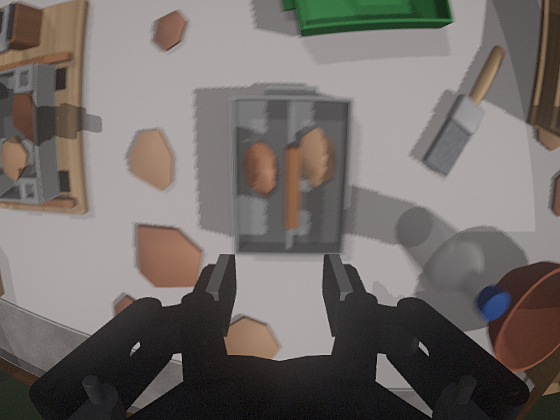

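The wrist view shows the tray below, with its handle near (292,190). I'll use it to cross-check the positions.

```bash
cat > wc.py <<'E'
from g import *
def wcloud(d):
    z=d['range_z'];K=d['intrinsics'];T=np.linalg.inv(d['camera_from_world'])
    v,u=np.mgrid[:z.shape[0],:z.shape[1]]
    x=(u-K[0,2])/K[0,0];y=(v-K[1,2])/K[1,1];r=np.hypot(x,y);k=np.where(r>1e-6,np.tan(np.minimum(r,1.5))/np.maximum(r,1e-6),1)
    P=np.stack([x*k*z,y*k*z,z],-1);W=P@T[:3,:3].T+T[:3,3];W[z==0]=np.nan
    return W
def rep(name,P):
    r=cv2.minAreaRect((P[:,:2]*1000).astype(np.float32)); b=cv2.boxPoints(r)
    e1=b[1]-b[0]; e2=b[2]-b[1]
    L=e1 if np.linalg.norm(e1)>np.linalg.norm(e2) else e2
    if L[0]<0:L=-L
    print(name,'c',np.round(r[0],1),'size',np.round(r[1],1),'ang',round(np.degrees(np.arctan2(L[1],L[0])),2),'z',round(np.median(P[:,2])*1000,1),len(P))
E
python3 - <<'E'
from wc import *
d=dict(np.load('pics/w1.npz'));W=wcloud(d);X=W.reshape(-1,3);C=d['color'].reshape(-1,3).astype(int)
near=lambda x,y,r:np.hypot(X[:,0]-x,X[:,1]-y)<r
print(np.nanmedian(W[150,110]))
g=(C.max(1)-C.min(1)<25)
rep('handle',X[near(.6,.175,.06)&(X[:,2]>.088)&(X[:,2]<.1)])
rep('rim',X[near(.6,.175,.13)&(X[:,2]>.046)&(X[:,2]<.053)&g])
E
```

```text
0.0005340006723757451
handle c [602.2 174.2] size [79.2 14.1] ang 10.6 z 95.5 1206
rim c [602.3 174.8] size [180.3 131.3] ang 11.12 z 50.5 2196
```

Call:
send_rows --deltas '[[0,[-0.03,0.065,-0.1],[0,0,-0.002]],[0,[0,0,-0.15],[0,0,0]],[0,[0,0,-0.15],[0,0,0]],[0,[0,0,-0.15],[0,0,0]],[0,[0,0,-0.1],[0,0,0]],[0,[0,0,-0.05],[0,0,0]],[0,[0,0,0],[0,0,0]]]'

```text
t: 2.22
ee_pos: [0.5973, 0.1801, 0.1051]
ee_rot: [-0.704, 0.704, 0.068, -0.07]
wrist_force: [-0.0, 0.0, 0.6]
opening: 0.0428
```

```bash
python3 -c "
from g import *
togo([.602,.1746,.065],101)"
```

```text
t 2.22 pos [0.5973 0.1801 0.1051] yaw 101.19 op 0.0428 F [-0.   0.   0.6] T [ 0.07 -0.   -0.  ] j [ 0.2   0.63  1.48 -0.    1.03 -1.57]
togo mm [  4.7  -5.5 -40.1] units [ 0.024 -0.028 -0.2  ] rv [ 0.0003 -0.0005 -0.0011]
```

Call:
send_rows --deltas '[[0,[0.02,-0.025,-0.05],[0,0,-0.001]],[0,[0,0,-0.06],[0,0,0]],[0,[0,0,-0.05],[0,0,0]],[0,[0,0,-0.02],[0,0,0]],[0,[0,0,0],[0,0,0]]]'

```text
t: 2.63
ee_pos: [0.6029, 0.1761, 0.0692]
ee_rot: [0.704, -0.704, -0.069, 0.067]
wrist_force: [-0.4, 0.6, 0.1]
opening: 0.0428
```

```bash
python3 -c "
from g import *
togo([.602,.1746,.065],101)"
```

```text
t 2.63 pos [0.6029 0.1761 0.0692] yaw 101.05 op 0.0428 F [-0.4  0.6  0.1] T [ 0.05  0.03 -0.03] j [ 0.19  0.68  1.5  -0.    0.96 -1.57]
togo mm [-0.9 -1.5 -4.2] units [-0.005 -0.007 -0.021] rv [-0.0001  0.0008 -0.0003]
```

Call:
send_rows --deltas '[[0,[-0.004,-0.008,-0.02],[0,0,0]],[0,[0,0,0],[0,0,0]],[-1,[0,0,0],[0,0,0]],[-1,[0,0,0],[0,0,0]],[-1,[0,0,0],[0,0,0]],[-1,[0,0,0],[0,0,0]],[-1,[0,0,0],[0,0,0]]]' --squeeze 60

```text
t: 3.22
ee_pos: [0.6026, 0.1745, 0.0661]
ee_rot: [0.704, -0.704, -0.07, 0.066]
wrist_force: [-0.3, 0.4, -5.0]
opening: 0.0128
```

```bash
python3 -c "
from g import *
togo([.602,.1746,.065],101)"
```

```text
t 3.22 pos [0.6026 0.1745 0.0661] yaw 101.04 op 0.0128 F [-0.3  0.4 -5. ] T [-0.01 -0.01 -0.01] j [ 0.19  0.68  1.5  -0.    0.95 -1.58]
togo mm [-0.6  0.1 -1.1] units [-0.003  0.001 -0.006] rv [-0.0002  0.0013 -0.0002]
```

Call:
send_rows --deltas '[[-1,[0,0,0.03],[0,0,0]],[-1,[0,0,0.06],[0,0,0]],[-1,[0,0,0.09],[0,0,0]],[-1,[0,0,0.12],[0,0,0]],[-1,[0,0,0.12],[0,0,0]],[-1,[0,0,0.08],[0,0,0]],[-1,[0,0,0.04],[0,0,0]],[-1,[0,0,0],[0,0,0]]]'

```text
t: 3.88
ee_pos: [0.6006, 0.1739, 0.1832]
ee_rot: [-0.704, 0.704, 0.069, -0.067]
wrist_force: [-0.1, -0.5, -5.6]
opening: 0.0131
```

Run:
```python
from wc import *
togo([.607,-.2105,.18],98.5)
cap('scene','s2');d=cap('wrist','w2')
W=wcloud(d);X=W.reshape(-1,3);C=d['color'].reshape(-1,3).astype(int)
togo([.607,-.2105,.18],98.5)
```

```text
t 3.88 pos [0.6006 0.1739 0.1832] yaw 101.04 op 0.0131 F [-0.1 -0.5 -5.6] T [-0.   -0.05  0.01] j [ 0.19  0.54  1.4  -0.    1.2  -1.58]
togo mm [   6.4 -384.4   -3.2] units [ 0.032 -1.922 -0.016] rv [ 0.      0.0007 -0.0141]
t 3.98 pos [0.5998 0.1738 0.181 ] yaw 101.04 op 0.0132 F [ 0.2  0.2 -5.2] T [0.02 0.01 0.03] j [ 0.19  0.54  1.41 -0.    1.19 -1.58]
togo mm [   7.2 -384.3   -1. ] units [ 0.036 -1.921 -0.005] rv [ 0.0001 -0.0001 -0.0141]
```

View pics/w2.png

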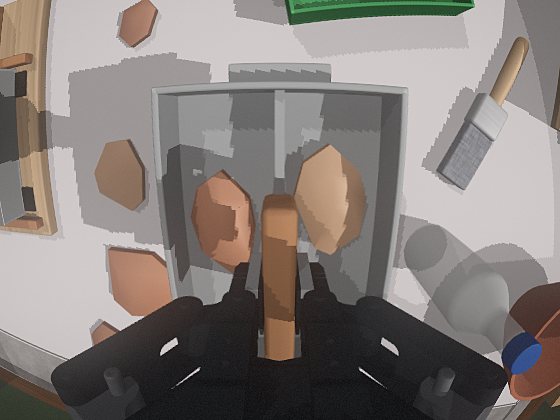

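View pics/s2.png

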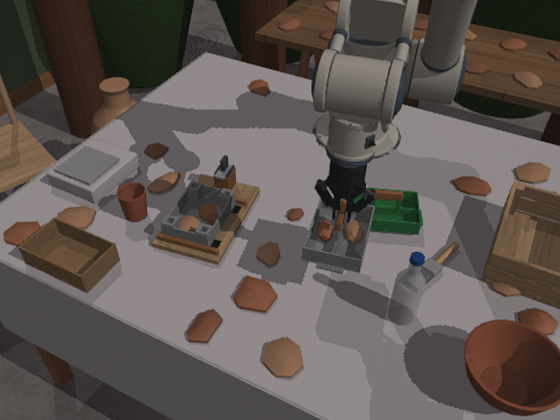

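Held level with both sherds in: the wrist view has the tray rim at rows 88 to 300 and the sherds at (222,215) and (330,200). Now I carry it to the stand.

Call:
send_rows --deltas '[[-1,[0,-0.05,0.01],[0,0,-0.001]],[-1,[0,-0.09,0],[0,0,-0.002]],[-1,[0,-0.12,0],[0,0,-0.002]],[-1,[0,-0.14,0],[0,0,-0.002]],[-1,[0,-0.15,0],[0,0,-0.002]],[-1,[0,-0.15,0],[0,0,-0.002]],[-1,[0,-0.15,0],[0,0,-0.001]],[-1,[0,-0.15,0],[0,0,-0.001]]]'

```text
t: 4.65
ee_pos: [0.593, -0.0317, 0.1735]
ee_rot: [0.706, -0.704, -0.05, 0.061]
wrist_force: [0.6, -0.3, -5.7]
opening: 0.0129
```

Call:
send_rows --deltas '[[-1,[0,-0.15,0],[0,0,-0.001]],[-1,[0,-0.15,0],[0,0,0]],[-1,[0,-0.15,0],[0,0,0]],[-1,[0,-0.14,0],[0,0,0]],[-1,[0,-0.12,0],[0,0,0]],[-1,[0,-0.09,0],[0,0,0]],[-1,[0,-0.06,0],[0,0,0]],[-1,[0,-0.03,0],[0,0,0]]]'

```text
t: 5.32
ee_pos: [0.5844, -0.2265, 0.1633]
ee_rot: [0.708, -0.703, -0.041, 0.063]
wrist_force: [-0.6, 0.2, -5.1]
opening: 0.0129
```

Run:
```python
from wc import *
togo([.607,-.2105,.15],98.5)
```

```text
t 5.32 pos [ 0.5844 -0.2265  0.1633] yaw 98.4 op 0.0129 F [-0.6  0.2 -5.1] T [-0.02 -0.02  0.02] j [-0.46  0.58  1.39 -0.01  1.2  -2.17]
togo mm [ 22.6  16.  -13.3] units [ 0.113  0.08  -0.067] rv [-0.0015 -0.0102  0.0005]
```

Call:
send_rows --deltas '[[-1,[0.03,0.03,0.01],[-0.0005,-0.003,0]],[-1,[0.04,0.03,0.01],[-0.0005,-0.004,0]],[-1,[0.03,0.01,0.01],[-0.0005,-0.003,0]],[-1,[0.01,0,0],[0,0,0]],[-1,[0,0,0],[0,0,0]],[-1,[0,0,0],[0,0,0]]]'

```text
t: 5.82
ee_pos: [0.6073, -0.2091, 0.1677]
ee_rot: [0.706, -0.704, -0.052, 0.053]
wrist_force: [-0.6, 0.3, -4.7]
opening: 0.0131
```

Run:
```python
from wc import *
togo([.607,-.2105,.15],98.5)
d=cap('wrist','w3');cap('top','t3');cap('scene','s3')
togo([.607,-.2105,.15],98.5)
```

```text
t 5.82 pos [ 0.6073 -0.2091  0.1677] yaw 98.49 op 0.0131 F [-0.6  0.3 -4.7] T [ 0.03 -0.02  0.03] j [-0.43  0.58  1.37  0.    1.19 -2.14]
togo mm [ -0.3  -1.4 -17.7] units [-0.001 -0.007 -0.089] rv [-0.0006 -0.0005  0.0001]
t 5.97 pos [ 0.607  -0.2096  0.1676] yaw 98.45 op 0.0133 F [ 0.1 -0.5 -4.8] T [-0.05  0.02 -0.04] j [-0.43  0.58  1.37  0.    1.19 -2.14]
togo mm [  0.   -0.9 -17.6] units [ 0.    -0.004 -0.088] rv [-0.0006 -0.0005  0.0003]
```

View pics/w3.png

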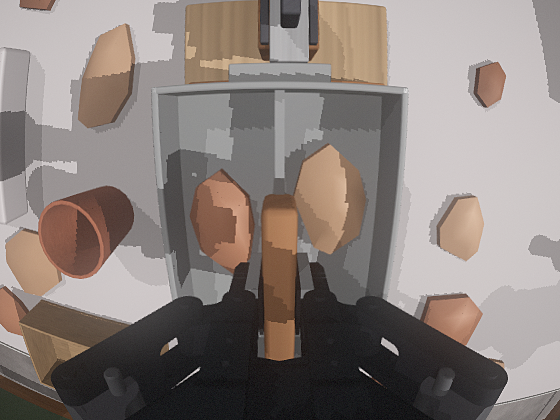

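View pics/t3.png

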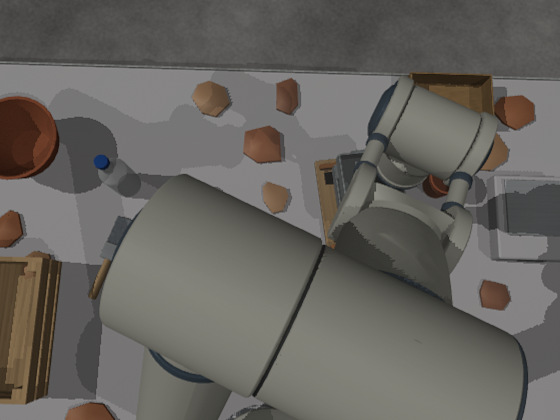

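Call:
send_rows --deltas '[[-1,[0.002,-0.004,-0.03],[-0.0006,-0.0005,0]],[-1,[0,0,-0.04],[0,0,0]],[-1,[0,0,-0.04],[0,0,0]],[-1,[0,0,-0.02],[0,0,0]],[-1,[0,0,0],[0,0,0]],[-1,[0,0,0],[0,0,0]]]'

```text
t: 6.47
ee_pos: [0.6063, -0.2107, 0.1378]
ee_rot: [0.705, -0.705, -0.051, 0.053]
wrist_force: [-0.3, 0.3, -4.7]
opening: 0.0134
```

Run:
```python
from wc import *
togo([.6075,-.2106,.134],98.5)
```

```text
t 6.47 pos [ 0.6063 -0.2107  0.1378] yaw 98.41 op 0.0134 F [-0.3  0.3 -4.7] T [ 0.03  0.   -0.01] j [-0.43  0.61  1.4  -0.    1.13 -2.14]
togo mm [ 1.2  0.1 -3.8] units [ 0.006  0.    -0.019] rv [-0.0001 -0.0006  0.0005]
```

Call:
send_rows --deltas '[[-1,[0.005,0,-0.008],[0,-0.0005,0.0004]],[-1,[0.001,0,-0.008],[0,0,0]],[-1,[0,0,-0.006],[0,0,0]],[-1,[0,0,-0.005],[0,0,0]]]'

```text
t: 6.8
ee_pos: [0.6079, -0.2109, 0.1323]
ee_rot: [0.705, -0.705, -0.052, 0.052]
wrist_force: [-0.4, 0.5, -4.5]
opening: 0.0128
```

Run:
```python
from wc import *
togo([.6075,-.2106,.134],98.5)
```

```text
t 6.8 pos [ 0.6079 -0.2109  0.1323] yaw 98.49 op 0.0128 F [-0.4  0.5 -4.5] T [-0.01 -0.02 -0.  ] j [-0.43  0.62  1.4   0.    1.12 -2.15]
togo mm [-0.4  0.3  1.7] units [-0.002  0.001  0.009] rv [-0.0001  0.0001  0.0001]
```

Already below the riding height with no contact, so the lugs are probably entering. I'll continue slowly.

Call:
send_rows --deltas '[[-1,[-0.001,0,-0.006],[0,0,0]],[-1,[0,0,-0.006],[0,0,0]],[-1,[0,0,-0.005],[0,0,0]]]'

```text
t: 7.05
ee_pos: [0.6079, -0.211, 0.1289]
ee_rot: [-0.705, 0.705, 0.053, -0.052]
wrist_force: [-0.4, -0.4, -4.5]
opening: 0.0131
```

Run:
```python
from wc import *
togo([.6075,-.2106,.124],98.5)
```

```text
t 7.05 pos [ 0.6079 -0.211   0.1289] yaw 98.48 op 0.0131 F [-0.4 -0.4 -4.5] T [-0.   -0.03  0.01] j [-0.43  0.62  1.41  0.    1.11 -2.15]
togo mm [-0.4  0.4 -4.9] units [-0.002  0.002 -0.025] rv [0.0001 0.0004 0.0001]
```

Call:
send_rows --deltas '[[-1,[0,0,-0.006],[0,0,0]],[-1,[0,0,-0.006],[0,0,0]],[-1,[0,0,-0.004],[0,0,0]]]'

```text
t: 7.3
ee_pos: [0.6079, -0.211, 0.1255]
ee_rot: [-0.705, 0.705, 0.053, -0.052]
wrist_force: [0.5, 0.2, -5.3]
opening: 0.0133
```

Run:
```python
from wc import *
togo([.6075,-.2106,.124],98.5)
```

```text
t 7.3 pos [ 0.6079 -0.211   0.1255] yaw 98.48 op 0.0133 F [ 0.5  0.2 -5.3] T [ 0.03  0.03 -0.02] j [-0.43  0.63  1.41  0.    1.1  -2.15]
togo mm [-0.4  0.4 -1.5] units [-0.002  0.002 -0.007] rv [0.0001 0.0004 0.0001]
```

Call:
send_rows --deltas '[[-1,[0,0,-0.005],[0,0,0]],[-1,[0,0,-0.005],[0,0,0]]]'

```text
t: 7.47
ee_pos: [0.6079, -0.211, 0.1234]
ee_rot: [-0.705, 0.705, 0.053, -0.052]
wrist_force: [-1.8, 0.9, 1.6]
opening: 0.013
```

Call:
send_rows --deltas '[[-1,[0,0,-0.004],[0,0,0]],[-1,[0,0,0],[0,0,0]]]'

```text
t: 7.63
ee_pos: [0.608, -0.211, 0.1231]
ee_rot: [-0.705, 0.705, 0.053, -0.052]
wrist_force: [-2.9, 1.3, 2.3]
opening: 0.0126
```

Run:
```python
from wc import *
togo([.6075,-.2106,.124],98.5)
```

```text
t 7.63 pos [ 0.608  -0.211   0.1231] yaw 98.48 op 0.0126 F [-2.9  1.3  2.3] T [ 0.18  0.38 -0.07] j [-0.43  0.63  1.41  0.    1.1  -2.15]
togo mm [-0.5  0.4  0.9] units [-0.003  0.002  0.005] rv [0.0001 0.0006 0.0001]
```

Contact came at the home height with about 7 N. Next I look, then let go.

Call:
send_rows --deltas '[[-0.3,[0,0,0],[0,0,0]],[-0.3,[0,0,0],[0,0,0]],[-0.2,[0,0,0],[0,0,0]],[-0.2,[0,0,0],[0,0,0]]]'

```text
t: 7.97
ee_pos: [0.609, -0.2115, 0.124]
ee_rot: [-0.704, 0.706, 0.054, -0.051]
wrist_force: [-0.3, 0.9, 0.6]
opening: 0.034
```

```bash
python3 - <<'E'
from wc import *
cap('wrist','w4');cap('scene','s4')
togo([.6075,-.2106,.24],98.5)
E
python3 -c "
import cv2
a=cv2.imread('pics/s4.png')[130:280,110:300];cv2.imwrite('pics/s4c.png',cv2.resize(a,None,fx=4,fy=4,interpolation=cv2.INTER_CUBIC))"
```

```text
t 8.07 pos [ 0.609  -0.2115  0.124 ] yaw 98.48 op 0.0343 F [ 0.2 -0.  -0.3] T [ 0.02 -0.01 -0.03] j [-0.43  0.63  1.41  0.    1.09 -2.15]
togo mm [ -1.5   0.9 116. ] units [-0.007  0.004  0.58 ] rv [0.0005 0.0013 0.0001]
```

View pics/s4c.png

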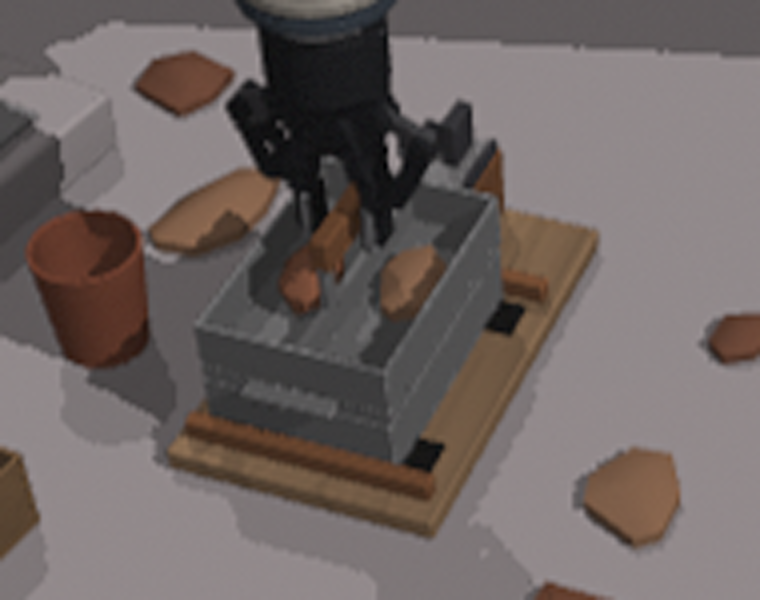

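View pics/w4.png

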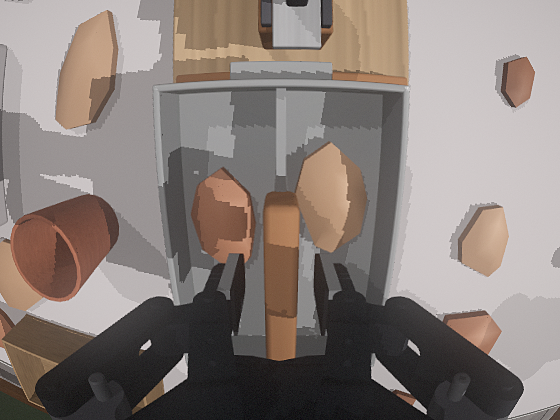

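The tray is nested flush. The scene crop shows only a thin seam, and the wrist view shows both sherds inside and the bolt at (295,40). I'll retreat upward.

Call:
send_rows --deltas '[[-0.1,[-0.005,0,0.03],[0,0,0]],[-0.1,[0,0,0.06],[0,0,0]],[-0.1,[0,0,0.1],[0,0,0]],[-0.1,[0,0,0.1],[0,0,0]],[0,[-0.05,0,0.1],[0,0,0]],[0,[-0.1,0,0.1],[0,0,0]],[0,[-0.1,0,0.05],[0,0,0]],[0,[-0.1,0,0],[0,0,0]]]'

```text
t: 8.73
ee_pos: [0.5381, -0.2112, 0.242]
ee_rot: [-0.704, 0.706, 0.055, -0.051]
wrist_force: [0.2, 0.1, 1.1]
opening: 0.0427
```

Call:
send_rows --deltas '[[0,[-0.1,-0.005,0],[0,0,0]],[0,[-0.1,-0.005,0],[0,0,0]],[0,[-0.08,-0.01,0],[0,0,0]],[0,[-0.05,-0.01,0],[0,0,0]],[0,[0,0,0],[0,0,0]],[0,[0,0,0],[0,0,0]]]'

```text
t: 9.23
ee_pos: [0.4672, -0.2176, 0.2502]
ee_rot: [-0.702, 0.708, 0.057, -0.048]
wrist_force: [0.1, -1.2, -0.3]
opening: 0.0428
```

```bash
python3 - <<'E'
from wc import *
togo([.457,-.224,.22],98.5)
d=cap('wrist','w5')
W=wcloud(d);X=W.reshape(-1,3);C=d['color'].reshape(-1,3).astype(int)
near=lambda x,y,r:np.hypot(X[:,0]-x,X[:,1]-y)<r
rep('fin',X[near(.456,-.224,.05)&(X[:,2]>.11)&(X[:,2]<.13)])
for lo,hi in [(.07,.08),(.08,.088),(.088,.1),(.1,.11)]:
    P=X[near(.456,-.224,.045)&(X[:,2]>lo)&(X[:,2]<hi)]
    if len(P)>5: rep(f'{lo}',P)
cap('scene','s5')
E
python3 -c "
import cv2
a=cv2.imread('pics/s5.png')[130:280,110:300];cv2.imwrite('pics/s5c.png',cv2.resize(a,None,fx=4,fy=4,interpolation=cv2.INTER_CUBIC))"
```

```text
t 9.23 pos [ 0.4672 -0.2176  0.2502] yaw 98.52 op 0.0428 F [ 0.1 -1.2 -0.3] T [0.03 0.   0.04] j [-0.55  0.31  1.6   0.    1.22 -2.27]
togo mm [-10.2  -6.4 -30.2] units [-0.051 -0.032 -0.151] rv [ 0.0024  0.0046 -0.0001]
fin c [ 456.9 -225.2] size [31.8 11.5] ang 7.96 z 119.6 513
0.07 c [ 458.2 -224.4] size [55.3 42.9] ang 7.71 z 75.4 417
0.08 c [ 464.9 -223.7] size [63.5 39.6] ang 8.66 z 84.7 1707
0.088 c [ 441.9 -227.8] size [ 1.7 11.5] ang -74.7 z 94.0 27
0.1 c [ 441.7 -227.5] size [ 0.8 10.9] ang -81.39 z 104.9 25
```

View pics/w5.png

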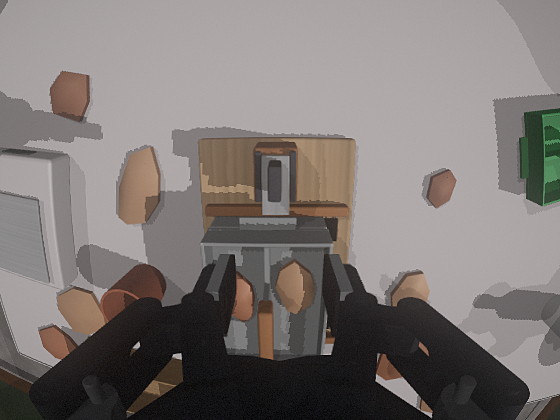

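View pics/s5c.png

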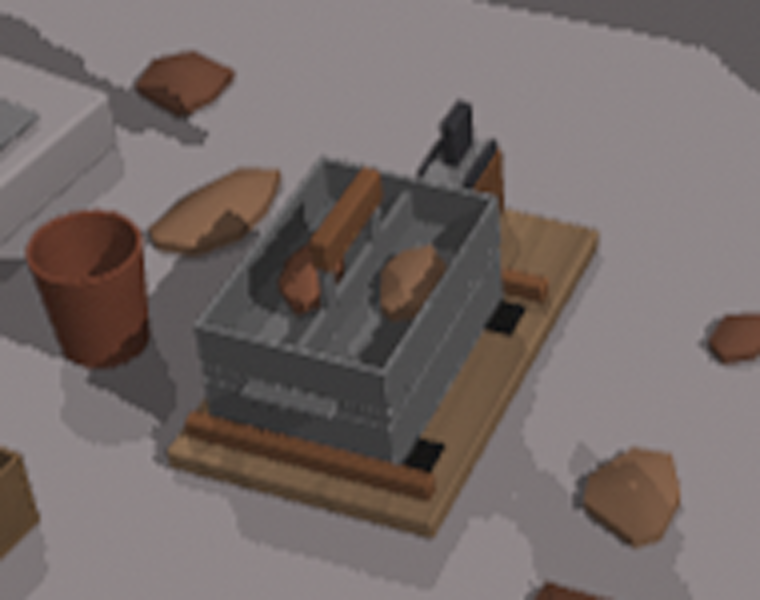

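The fin is centred at (456.9, -225.2) mm with nothing beside it above about 85 mm. I'll confirm the tray's pose and go down to the fin.

Run:
```python
from wc import *
d=dict(np.load('pics/w5.npz'));W=wcloud(d);X=W.reshape(-1,3);C=d['color'].reshape(-1,3).astype(int)
g=(C.max(1)-C.min(1)<25)
near=lambda x,y,r:np.hypot(X[:,0]-x,X[:,1]-y)<r
m=near(.607,-.21,.13)&(X[:,2]>.103)&(X[:,2]<.112)&g&(X[:,0]<.56)
rep('rim part',X[m])
d=dict(np.load('pics/s5.npz'));X=cloud(d).reshape(-1,3);C=d['color'].reshape(-1,3).astype(int);g=(C.max(1)-C.min(1)<25)
rep('rim scene',X[near(.607,-.21,.13)&(X[:,2]>.103)&(X[:,2]<.112)&g])
rep('handle scene',X[near(.607,-.21,.06)&(X[:,2]>.145)&(X[:,2]<.16)])
```

```text
rim part c [ 524.4 -223.7] size [ 27.4 130.8] ang -75.01 z 108.1 864
rim scene c [ 607.8 -211. ] size [187.6 132.4] ang 8.44 z 107.0 460
handle scene c [ 607.1 -209.4] size [81.6 14.8] ang 7.41 z 152.4 149
```

Call:
send_rows --deltas '[[0,[-0.02,-0.015,-0.05],[0.001,0.002,0]],[0,[-0.02,-0.015,-0.1],[0.001,0.002,0]],[0,[-0.01,0,-0.15],[0,0.0005,0]],[0,[0,0,-0.15],[0,0,0]],[0,[0,0,-0.1],[0,0,0]],[0,[0,0,-0.05],[0,0,0]],[0,[0,0,0],[0,0,0]],[0,[0,0,0],[0,0,0]]]'

```text
t: 10.0
ee_pos: [0.4599, -0.2243, 0.1203]
ee_rot: [0.705, -0.705, -0.053, 0.055]
wrist_force: [-0.9, -0.1, -0.1]
opening: 0.0427
```

Run:
```python
from wc import *
togo([.457,-.2248,.09],98.5)
```

```text
t 10.0 pos [ 0.4599 -0.2243  0.1203] yaw 98.76 op 0.0427 F [-0.9 -0.1 -0.1] T [-0.05  0.02 -0.05] j [-0.57  0.48  1.75 -0.    0.91 -2.29]
togo mm [ -2.9  -0.5 -30.3] units [-0.015 -0.003 -0.152] rv [-0.     -0.0006 -0.0014]
```

Rim at 107–108 mm (expected 108 seated) and parallel at 8.4°. I'll continue down.

Call:
send_rows --deltas '[[0,[-0.012,-0.003,-0.05],[0,0,-0.001]],[0,[0,0,-0.05],[0,0,0]],[0,[0,0,-0.04],[0,0,0]],[0,[0,0,-0.01],[0,0,0]],[0,[0,0,0],[0,0,0]]]'

```text
t: 10.42
ee_pos: [0.4597, -0.2259, 0.09]
ee_rot: [-0.705, 0.706, 0.053, -0.053]
wrist_force: [0.0, -1.6, -0.2]
opening: 0.0428
```

Run:
```python
from wc import *
togo([.457,-.2248,.09],98.5)
```

```text
t 10.42 pos [ 0.4597 -0.2259  0.09  ] yaw 98.63 op 0.0428 F [ 0.  -1.6 -0.2] T [0.03 0.02 0.03] j [-0.57  0.53  1.78 -0.    0.83 -2.29]
togo mm [-2.7  1.1 -0. ] units [-0.013  0.005 -0.   ] rv [ 0.0005  0.0002 -0.0007]
```

Call:
send_rows --deltas '[[-1,[-0.01,0.005,0.003],[0,0,0]],[-1,[0,0,0],[0,0,0]],[-1,[0,0,0],[0,0,0]],[-1,[0,0,0],[0,0,0]],[-1,[0,0,0],[0,0,0]]]' --squeeze 40

```text
t: 10.83
ee_pos: [0.4579, -0.2245, 0.0915]
ee_rot: [-0.705, 0.706, 0.054, -0.053]
wrist_force: [1.5, -1.1, -11.1]
opening: 0.0114
```

Run:
```python
from wc import *
togo([.457+.022*.989,-.2248+.022*.148,.09],98.5)
```

```text
t 10.83 pos [ 0.4579 -0.2245  0.0915] yaw 98.64 op 0.0114 F [  1.5  -1.1 -11.1] T [-0.19 -0.2  -0.04] j [-0.57  0.53  1.78 -0.    0.83 -2.29]
togo mm [20.9  3.  -1.5] units [ 0.105  0.015 -0.008] rv [ 0.0005  0.0005 -0.0008]
```

Call:
send_rows --deltas '[[-1,[0.02,0.003,-0.003],[0,0,0]],[-1,[0.02,0.003,0],[0,0,0]],[-1,[0.02,0.003,0],[0,0,0]],[-1,[0.02,0.003,0],[0,0,0]]]'

```text
t: 11.17
ee_pos: [0.4739, -0.2221, 0.0915]
ee_rot: [-0.705, 0.706, 0.053, -0.053]
wrist_force: [-2.9, -0.6, -3.6]
opening: 0.0113
```

Run:
```python
from wc import *
togo([.4579+.022*.989,-.2245+.022*.148,.09],98.5)
```

```text
t 11.17 pos [ 0.4739 -0.2221  0.0915] yaw 98.61 op 0.0113 F [-2.9 -0.6 -3.6] T [-0.29  0.27 -0.05] j [-0.55  0.54  1.75 -0.    0.85 -2.27]
togo mm [ 5.8  0.8 -1.5] units [ 0.029  0.004 -0.007] rv [ 0.0005  0.0001 -0.0006]
```

It slides with about 3 N. I'll go on to the stop.

Call:
send_rows --deltas '[[-1,[0.012,0.002,0],[0,0,0]],[-1,[0.01,0.0015,0],[0,0,0]],[-1,[0.008,0.001,0],[0,0,0]],[-1,[0.008,0.001,0],[0,0,0]]]'

```text
t: 11.5
ee_pos: [0.4761, -0.2216, 0.0914]
ee_rot: [-0.705, 0.706, 0.049, -0.058]
wrist_force: [-15.5, -6.1, 4.3]
opening: 0.0116
```

Run:
```python
from wc import *
togo([.4579+.022*.989,-.2245+.022*.148,.09],98.5)
```

```text
t 11.5 pos [ 0.4761 -0.2216  0.0914] yaw 98.75 op 0.0116 F [-15.5  -6.1   4.3] T [-1.05  1.82 -0.13] j [-0.54  0.55  1.73 -0.01  0.87 -2.26]
togo mm [ 3.6  0.4 -1.4] units [ 0.018  0.002 -0.007] rv [ 0.0007 -0.004  -0.0014]
```

Run:
```python
from wc import *
cap('scene','s6');cap('wrist','w6')
for a in ('s0','s6'):
    pass
a=cv2.imread('pics/s6.png')[130:280,110:300];cv2.imwrite('pics/s6c.png',cv2.resize(a,None,fx=4,fy=4,interpolation=cv2.INTER_CUBIC))
```

```text
(no output)
```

View pics/s6c.png

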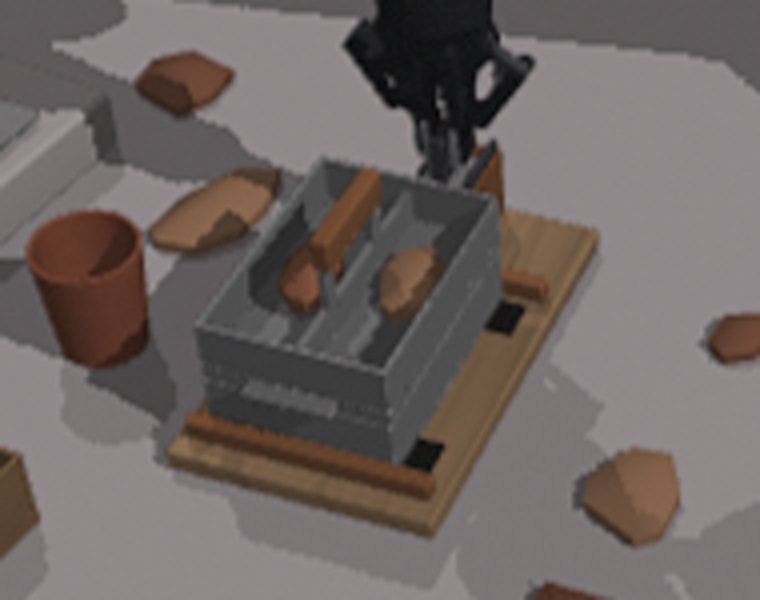

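View pics/w6.png

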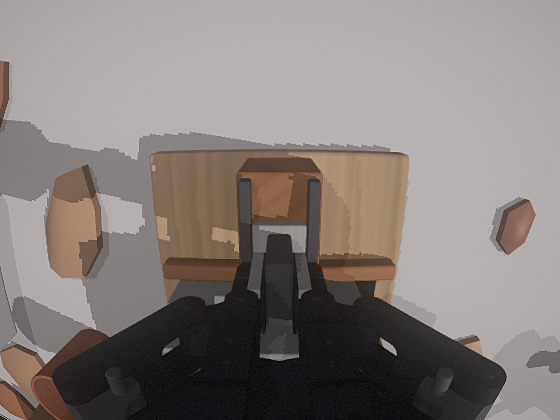

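Run:
```python
from wc import *
e=np.array([.989,.148])
for f in ('w5','w6'):
    d=dict(np.load(f'pics/{f}.npz'));W=wcloud(d);X=W.reshape(-1,3)
    q=(X[:,:2]-[.607,-.201])
    a=q@e; b=q@np.array([-.148,.989])
    m=(abs(b)<.004)&(a<-.11)&(a>-.2)
    for lo,hi in [(.11,.1225),(.095,.11),(.08,.09)]:
        k=m&(X[:,2]>lo)&(X[:,2]<hi)
        print(f,lo,k.sum(),(np.percentile(a[k],[0,2,50,98,100])*1000).round(1) if k.sum() else '', np.median(X[k][:,2]).round(4) if k.sum() else '')
togo([.4579+.022*.989,-.2245+.022*.148,.09],98.5)
```

```text
w5 0.11 364 [-167.9 -167.6 -152.9 -136.7 -136. ] 0.1196
w5 0.095 24 [-167.8 -167.8 -167.5 -167.  -167. ] 0.1042
w5 0.08 154 [-171.9 -171.8 -121.9 -112.5 -112.2] 0.0849
w6 0.11 1341 [-150.  -149.6 -137.5 -119.5 -117.9] 0.1196
w6 0.095 242 [-149.6 -149.5 -149.  -148.4 -148.2] 0.1028
w6 0.08 233 [-153.5 -153.4 -150.9 -148.6 -148.1] 0.0848
t 11.6 pos [ 0.4761 -0.2216  0.0914] yaw 98.75 op 0.0116 F [-17.3  -8.4   7.2] T [-1.23  2.22 -0.12] j [-0.54  0.55  1.73 -0.01  0.87 -2.26]
togo mm [ 3.5  0.4 -1.4] units [ 0.018  0.002 -0.007] rv [ 0.0007 -0.004  -0.0014]
```

Run:
```python
from wc import *
from scipy.stats import binned_statistic_2d as bs
e=np.array([np.cos(np.radians(8.3)),np.sin(np.radians(8.3))]);n=np.array([-e[1],e[0]])
for f in ('w5','w6'):
    d=dict(np.load(f'pics/{f}.npz'));X=wcloud(d).reshape(-1,3)
    q=X[:,:2]-[.607,-.2016];a=q@e*1000;b=q@n*1000
    k=np.isfinite(a)&(X[:,2]<.16)
    S=bs(a[k],b[k],X[k,2]*1000,'max',bins=[np.arange(-190,-80,6),np.arange(-36,37,6)])[0]
    print(f,'cols b',np.arange(-33,34,6))
    for i,r in enumerate(S): print(-187+6*i,np.round(np.nan_to_num(r)).astype(int))
```

```text
w5 cols b [-33 -27 -21 -15  -9  -3   3   9  15  21  27  33]
-187 [2 2 2 2 2 2 2 3 2 2 2 2]
-181 [20 20 20 20 19 20 20 27 20 20 20 20]
-175 [20 20 86 85 77 77 77 78 86 77 20 21]
-169 [ 20  20  86  86 118 120 121  87  87  77  20  20]
-163 [ 20  20  86  86 120 121 121  86  86  85  20  20]
-157 [ 20  20  86  86 120 121 121  86  86  85  20  20]
-151 [ 21  21  85  86 120 122 122  86  86  86  20  20]
-145 [ 20  20  86  86 120 122 121  86  87  85  20  20]
-139 [ 20  19  86  87 120 121 121  86  86  85  20  20]
-133 [ 20  20  86  87  86   0 118  87  86  77  20  21]
-127 [20 21 87 87 87 85 86 86 87 77 20 20]
-121 [20 20 75 87 86 87 87 86  0 75 20 20]
-115 [20 19  0 86 86 86 86 86  0 20 20 20]
-109 [20 20  0 84  0  0  0  0  0 21 21 20]
-103 [76 76 77 76 76 76 76 76 76 76 35 37]
-97 [75 77 76 76 76 76 76 77 76 76 36 37]
-91 [110 110 110 110 110 110 110 110 110 110 109 110]
-85 [  0 109 109 109 108 107 108 109 109 110 109 108]
w6 cols b [-33 -27 -21 -15  -9  -3   3   9  15  21  27  33]
-187 [3 2 2 3 3 3 2 2 2 2 2 2]
-181 [20 20 74 74 75 75 76 75 76 75 20 21]
-175 [20 20 86 86 78 78 77 77 86 85 20 20]
-169 [20 20 86 86 77 78 78 77 86 85 21 20]
-163 [20  0 86 86 78 77 77 77 87 85 20 20]
-157 [20  0 86 86 77 77 77 77 86 85 20 20]
-151 [ 20   0 160 160 160 121 120 160 160 160  20  21]
-145 [160 151 160 159 160 121 131 160 159 150 155 160]
-139 [159 150 147 124 160 121 131 160 125 149 154 160]
-133 [150 150  86  86 158 121 130 158  86 148 150 150]
-127 [159 150  76   0 146 121 134 147   0  76 153 160]
-121 [160 150   0   0 146 121 130 143   0   0 154 160]
-115 [ 20   0   0   0 118 118 118   0   0   0  20  20]
-109 [20  0  0  0  0  0  0  0  0  0 20 20]
-103 [75 31  0  0  0  0  0  0  0  0 35 36]
-97 [36  0  0  0  0  0  0 85  0  0  0 37]
-91 [ 44   0   0   0 110 110 110 110   0   0   0  56]
-85 [  0   0   0   0 108 108 108   0   0   0   0   0]
```

```bash
python3 - <<'E'
from wc import *
e=np.array([np.cos(np.radians(8.4)),np.sin(np.radians(8.4))]);n=np.array([-e[1],e[0]])
for f in ('w5','w6'):
    d=dict(np.load(f'pics/{f}.npz'));X=wcloud(d).reshape(-1,3)
    q=X[:,:2]-[.607,-.2016];a=q@e*1000;b=q@n*1000;z=X[:,2]*1000
    def s(nm,m,):
        if m.sum()>3: print(f,nm,m.sum(),np.percentile(a[m],[1,5,50,95,99]).round(1),'z',np.percentile(z[m],[5,50,95]).round(1))
    s('flat',(abs(b)<10)&(z>82)&(z<89)&(a>-130)&(a<-85))
    s('rim',(abs(b)<25)&(z>106)&(z<113)&(a<-80)&(a>-108))
    s('lip',(abs(b)<28)&(z>70)&(z<79.5)&(a>-110)&(a<-85))
    s('wall',(abs(b)<25)&(z>88)&(z<104)&(a>-105)&(a<-85))
    if f=='w5':
        for sd in (-1,1):
            s('rim b%d'%sd,(b*sd>40)&(b*sd<62)&(z>106)&(z<113)&(a<-80)&(a>-108))
E
python3 -c "
import cv2
a=cv2.imread('pics/w6.png')[220:380,180:380];cv2.imwrite('pics/w6c.png',cv2.convertScaleAbs(cv2.resize(a,None,fx=3.5,fy=3.5,interpolation=cv2.INTER_CUBIC),alpha=2))"
```

```text
w5 flat 352 [-129.3 -127.  -118.7  -90.7  -90.3] z [83.5 84.9 87. ]
w5 rim 231 [-91.2 -91.  -89.6 -87.1 -86.8] z [106.7 108.4 109.7]
w5 lip 735 [-105.  -104.7  -97.2  -90.6  -90.3] z [72.8 74.6 77.3]
w5 wall 315 [-91.4 -91.3 -90.8 -90.3 -90.1] z [ 89.5  96.3 103. ]
w5 rim b-1 91 [-91.8 -91.7 -89.9 -88.2 -88. ] z [106.6 108.3 109.6]
w5 rim b1 103 [-91.9 -91.5 -89.1 -81.7 -80.6] z [106.6 108.3 109.6]
w6 flat 166 [-92.6 -92.  -91.1 -90.4 -90.2] z [84.  86.6 88.5]
w6 rim 278 [-92.  -91.8 -90.6 -88.2 -87.7] z [106.2 108.1 109.2]
w6 wall 641 [-92.2 -91.9 -91.1 -90.4 -90. ] z [ 89.4  97.1 103.2]
```

View pics/w6c.png

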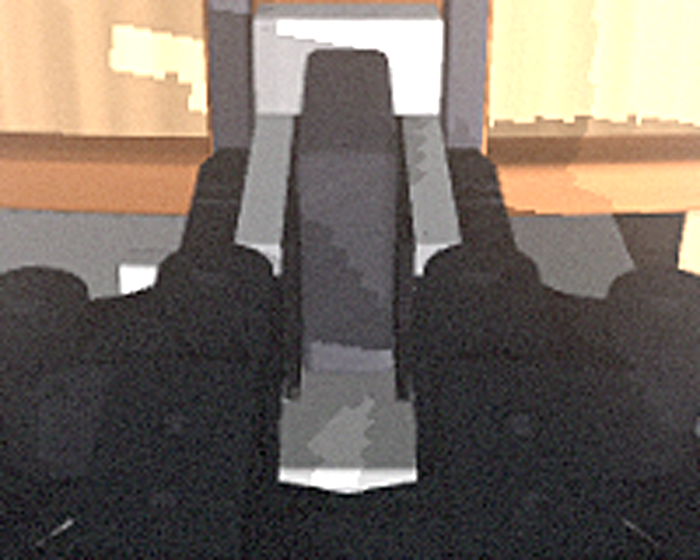

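Call:
send_rows --deltas '[[-1,[0.0,0.0,0.0],[0.0007,-0.004,-0.0014]],[-1,[0.009,0.0012,0],[0,-0.002,0]],[-1,[0.009,0.0012,0],[0,-0.002,0]]]' --squeeze 60

```text
t: 11.85
ee_pos: [0.4765, -0.2215, 0.0914]
ee_rot: [-0.705, 0.705, 0.055, -0.051]
wrist_force: [-21.9, -12.7, 10.4]
opening: 0.0113
```

Run:
```python
from wc import *
togo([.4579+.022*.989,-.2245+.022*.148,.09],98.5)
```

```text
t 11.85 pos [ 0.4765 -0.2215  0.0914] yaw 98.57 op 0.0113 F [-21.9 -12.7  10.4] T [-1.89  3.81 -0.13] j [-0.55  0.54  1.75  0.    0.85 -2.27]
togo mm [ 3.2  0.3 -1.4] units [ 0.016  0.001 -0.007] rv [ 0.      0.002  -0.0004]
```

The bolt is against a rigid stop after about 18.5 mm. I'll let go, back off, and check whether this is the true end of travel.

Call:
send_rows --deltas '[[-1,[-0.008,-0.001,0],[0,0.002,0]],[-0.2,[0,0,0],[0,0,0]],[-0.2,[0,0,0],[0,0,0]],[0,[0,0,0],[0,0,0]],[0,[0,0,0.05],[0,0,0]],[0,[-0.02,0,0.1],[0,0,0]],[0,[-0.1,0,0.15],[0,0,0]],[0,[-0.15,0,0.15],[0,0,0]]]'

```text
t: 12.52
ee_pos: [0.424, -0.221, 0.1818]
ee_rot: [0.706, -0.704, -0.054, 0.054]
wrist_force: [0.2, -0.8, 1.0]
opening: 0.0424
```

Call:
send_rows --deltas '[[0,[-0.1,0,0.1],[0,0,0]],[0,[-0.02,0,0.15],[0,0,0]],[0,[0,0,0.1],[0,0,0]],[0,[0,0,0],[0,0,0]],[0,[0,0,0],[0,0,0]]]'

```text
t: 12.93
ee_pos: [0.3961, -0.2206, 0.2642]
ee_rot: [-0.704, 0.707, 0.056, -0.051]
wrist_force: [0.1, -0.1, -1.4]
opening: 0.0424
```

Run:
```python
from wc import *
togo([.4,-.22,.26],98.5)
cap('wrist','w7');cap('top','t7');cap('scene','s7')
a=cv2.imread('pics/t7.png')[145:295,305:420];cv2.imwrite('pics/t7c.png',cv2.convertScaleAbs(cv2.resize(a,None,fx=4,fy=4,interpolation=cv2.INTER_CUBIC),alpha=1.6))
```

```text
t 12.93 pos [ 0.3961 -0.2206  0.2642] yaw 98.67 op 0.0424 F [ 0.1 -0.1 -1.4] T [ 0.02 -0.01 -0.02] j [-0.64  0.21  1.71  0.    1.22 -2.36]
togo mm [ 3.9  0.6 -4.2] units [ 0.02   0.003 -0.021] rv [ 0.0011  0.0026 -0.0009]
```

View pics/w7.png

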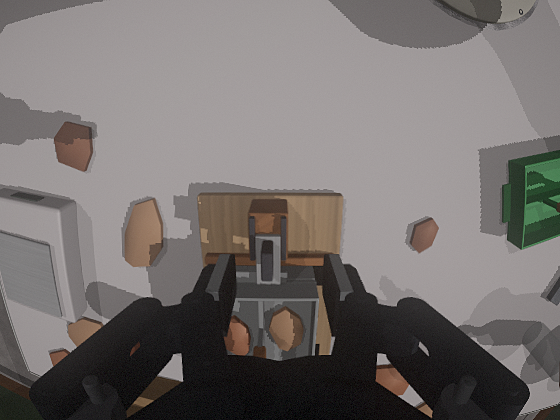

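View pics/t7c.png

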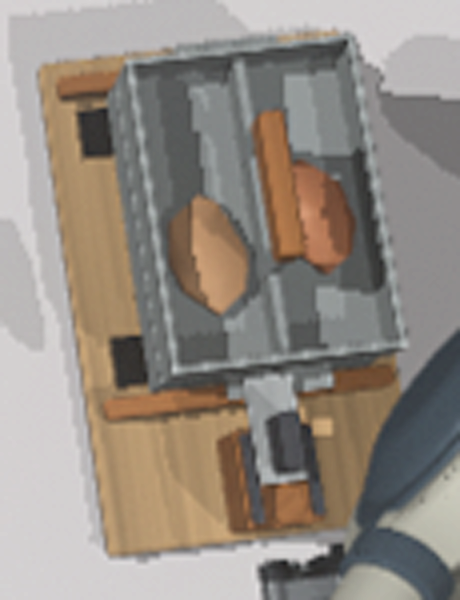

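The top view shows the bolt over the tray's lip and the tray seated, with both sherds in. I'll measure the travel and the final tray pose with the same camera as before.

Run:
```python
from wc import *
e=np.array([np.cos(np.radians(8.4)),np.sin(np.radians(8.4))]);n=np.array([-e[1],e[0]])
for f in ('top0','t7','scene0','s7','w5','w7'):
    d=dict(np.load(f'pics/{f}.npz'));X=(wcloud(d) if f[0]=='w' else cloud(d)).reshape(-1,3);C=d['color'].reshape(-1,3).astype(int)
    g=(C.max(1)-C.min(1)<25)
    q=X[:,:2]-[.607,-.2016];a=q@e*1000;b=q@n*1000;z=X[:,2]*1000
    def s(nm,m,v=a):
        if m.sum()>3: print(f,nm,m.sum(),np.percentile(v[m],[1,50,99]).round(1),'z',np.median(z[m]).round(1))
    s('fin',(abs(b)<12)&(z>112)&(z<124)&(a>-180)&(a<-110)) 
    s('flat',(abs(b)<10)&(z>81)&(z<88)&(a>-128)&(a<-92.5))
    s('nearrail',(abs(b)<80)&(abs(b)>35)&(z>26)&(z<40)&(a<-90)&(a>-120)&~g)
    s('farrail',(b>66)&(b<80)&(z>26)&(z<40)&(a>80)&(a<125)&~g)
    if f in('t7','s7'):
        m=(abs(a)<105)&(abs(b+9)<75)&(z>104.5)&(z<112)&g
        rep('rim',X[m]);s('rima',m);s('rimb',m,b)
        m=(abs(a)<60)&(abs(b+9)<20)&(z>145)
        rep('handle',X[m])
        for i,(sa,sb) in enumerate([(1,1),(1,-1),(-1,1),(-1,-1)]):
            k=(a*sa>60)&(a*sa<95)&((b+9)*sb>40)&((b+9)*sb<68)&(z>104.5)&(z<112)
            print('corner',sa,sb,k.sum(),np.median(z[k]).round(1) if k.sum() else '')
```

```text
top0 fin 89 [-168.3 -153.3 -137.5] z 117.9
top0 flat 54 [-127.6 -120.1 -113.3] z 83.2
top0 nearrail 198 [-105.4  -99.8  -93.8] z 33.3
top0 farrail 25 [ 90.2  95.6 101.3] z 32.2
t7 fin 90 [-151.7 -136.5 -120.9] z 118.2
t7 flat 87 [-127.5 -108.3  -92.6] z 83.4
t7 nearrail 170 [-105.5 -100.2  -93.7] z 33.0
t7 farrail 27 [ 91.3  95.8 101.7] z 32.7
rim c [ 605.6 -210.6] size [180.5 130.3] ang 8.44 z 107.0 477
t7 rima 477 [-92.5  -4.1  87.1] z 107.0
t7 rimb 477 [-73.5  -8.1  56.3] z 107.0
handle c [ 605.4 -210.5] size [79.4 14.7] ang 8.55 z 151.4 257
corner 1 1 38 107.2
corner 1 -1 32 107.8
corner -1 1 41 107.1
corner -1 -1 38 107.4
scene0 fin 47 [-167.1 -148.6 -133.7] z 118.5
scene0 flat 31 [-127.6 -117.  -107. ] z 83.9
scene0 nearrail 49 [-105.7  -94.6  -90.4] z 32.4
scene0 farrail 29 [ 91.8 101.3 106.2] z 33.1
s7 fin 46 [-148.2 -131.3 -116.6] z 118.4
s7 flat 15 [-127.1 -118.7 -114.9] z 86.0
s7 nearrail 47 [-104.9  -95.5  -90.6] z 32.9
s7 farrail 30 [ 92.5 101.4 106. ] z 33.1
rim c [ 607.4 -211.3] size [185.3 133.2] ang 8.05 z 107.6 376
s7 rima 376 [-90.8  19.7  90.9] z 107.6
s7 rimb 376 [-75.2  -8.2  56.5] z 107.6
handle c [ 607.8 -210.9] size [86.  16.8] ang 6.29 z 152.5 145
corner 1 1 34 107.4
corner 1 -1 34 107.1
corner -1 1 25 107.1
corner -1 -1 26 108.3
w5 fin 506 [-167.5 -152.7 -136.2] z 119.6
w5 flat 283 [-127.  -119.6 -112.2] z 84.9
w5 nearrail 859 [-104.3  -99.8  -92.5] z 34.5
w5 farrail 63 [ 90.7  95.5 102.8] z 34.5
w7 fin 359 [-150.8 -135.8 -119.1] z 119.6
w7 flat 173 [-127.3 -109.6  -95.3] z 84.8
w7 nearrail 443 [-105.  -100.8  -92.8] z 34.4
```

Two findings:
- The rails put the stand's centre about 1–2 mm nearer the robot than I assumed. That puts the bolt tip's start near -111.4 mm, so it started about 3.5 mm in. The stop after about 18.5 mm of travel is therefore the true home.
- My release step dragged the bolt back about 1.6 mm.

I'll push it home from behind with closed fingers.

Call:
send_rows --deltas '[[-1,[0.05,-0.01,-0.03],[0.001,0.0025,-0.0005]],[-1,[0.07,-0.01,-0.1],[0,0,0]],[-1,[0.06,-0.01,-0.15],[0,0,0]],[-1,[0.02,0,-0.15],[0,0,0]],[-1,[0,0,-0.15],[0,0,0]],[-1,[0,0,-0.1],[0,0,0]],[-1,[0,0,0],[0,0,0]],[-1,[0,0,0],[0,0,0]]]'

```text
t: 13.75
ee_pos: [0.4361, -0.2236, 0.1142]
ee_rot: [0.708, -0.702, -0.05, 0.057]
wrist_force: [-0.4, 0.0, -0.1]
opening: -0.0
```

Run:
```python
from wc import *
togo([.4368,-.2267,.1],98.4)
```

```text
t 13.75 pos [ 0.4361 -0.2236  0.1142] yaw 98.69 op -0.0 F [-0.4  0.  -0.1] T [-0.02  0.    0.  ] j [-0.6   0.47  1.8   0.    0.88 -2.32]
togo mm [  0.7  -3.1 -14.2] units [ 0.004 -0.015 -0.071] rv [-0.0024 -0.0034 -0.0016]
```

Call:
send_rows --deltas '[[-1,[0,-0.015,-0.03],[-0.0024,-0.0034,-0.0015]],[-1,[0,0,-0.03],[0,0,0]],[-1,[0,0,-0.01],[0,0,0]],[-1,[0,0,0],[0,0,0]]]'

```text
t: 14.08
ee_pos: [0.4368, -0.2268, 0.1016]
ee_rot: [-0.705, 0.705, 0.052, -0.052]
wrist_force: [0.2, -0.4, 0.0]
opening: -0.0001
```

Run:
```python
from wc import *
togo([.4368,-.2267,.1],98.4)
```

```text
t 14.08 pos [ 0.4368 -0.2268  0.1016] yaw 98.44 op -0.0001 F [ 0.2 -0.4  0. ] T [-0.05 -0.    0.01] j [-0.6   0.49  1.81 -0.    0.83 -2.32]
togo mm [ 0.   0.1 -1.6] units [ 0.     0.001 -0.008] rv [ 0.0001  0.0001 -0.0002]
```

Call:
send_rows --deltas '[[-1,[0.02,0.003,0],[0,0,0]],[-1,[0.014,0.002,0],[0,0,0]],[-1,[0.01,0.0015,0],[0,0,0]],[-1,[0.008,0.001,0],[0,0,0]]]'

```text
t: 14.42
ee_pos: [0.4488, -0.2256, 0.1036]
ee_rot: [-0.705, 0.706, 0.053, -0.052]
wrist_force: [-2.9, -1.2, -0.7]
opening: 0.0003
```

Call:
send_rows --deltas '[[-1,[0.008,0.001,0],[0,0,0]],[-1,[0.008,0.001,0],[0,0,0]]]'

```text
t: 14.58
ee_pos: [0.4491, -0.2252, 0.1036]
ee_rot: [-0.705, 0.706, 0.051, -0.054]
wrist_force: [-20.2, -11.5, 8.5]
opening: -0.0001
```

At the stop with 20 N. I'll back straight off and look.

Call:
send_rows --deltas '[[-1,[-0.03,-0.004,0],[0,0,0]],[-1,[-0.08,-0.01,0],[0,0,0]],[-1,[-0.1,-0.01,0.05],[0,0,0]],[-1,[-0.1,0,0.15],[0,0,0]],[-1,[0,0,0.15],[0,0,0]],[-1,[0,0,0.15],[0,0,0]],[-1,[0,0,0.1],[0,0,0]],[-1,[0,0,0],[0,0,0]]]'

```text
t: 15.25
ee_pos: [0.3831, -0.229, 0.2283]
ee_rot: [0.705, -0.705, -0.05, 0.056]
wrist_force: [0.5, -1.1, 0.5]
opening: 0.0
```

```bash
cat > fin.py <<'E'
from wc import *
togo([.4,-.22,.26],98.5)
cap('wrist','w8');cap('top','t8');cap('scene','s8')
e=np.array([np.cos(np.radians(8.4)),np.sin(np.radians(8.4))]);n=np.array([-e[1],e[0]])
for f in ('top0','t7','t8','w5','w7','w8','scene0','s8'):
    d=dict(np.load(f'pics/{f}.npz'));X=(wcloud(d) if f[0]=='w' else cloud(d)).reshape(-1,3)
    q=X[:,:2]-[.607,-.2016];a=q@e*1000;b=q@n*1000;z=X[:,2]*1000
    m=(abs(b)<12)&(z>112)&(z<124)&(a>-180)&(a<-110)
    if m.sum()>3: print(f,'fin',m.sum(),np.percentile(a[m],[1,50,99]).round(1),'mid',np.round((np.percentile(a[m],1)+np.percentile(a[m],99))/2,1))
E
python3 fin.py
```

```text
t 15.25 pos [ 0.3831 -0.229   0.2283] yaw 98.6 op 0.0 F [ 0.5 -1.1  0.5] T [-0.01  0.01 -0.03] j [-0.67  0.25  1.76 -0.    1.13 -2.39]
togo mm [16.9  9.  31.7] units [0.084 0.045 0.158] rv [-0.     -0.0023 -0.0006]
top0 fin 89 [-168.3 -153.3 -137.5] mid -152.9
t7 fin 90 [-151.7 -136.5 -120.9] mid -136.3
t8 fin 91 [-149.6 -134.4 -119.4] mid -134.5
w5 fin 506 [-167.5 -152.7 -136.2] mid -151.9
w7 fin 359 [-150.8 -135.8 -119.1] mid -134.9
scene0 fin 47 [-167.1 -148.6 -133.7] mid -150.4
s8 fin 46 [-149.3 -130.1 -113.9] mid -131.6
```

View pics/s8.png

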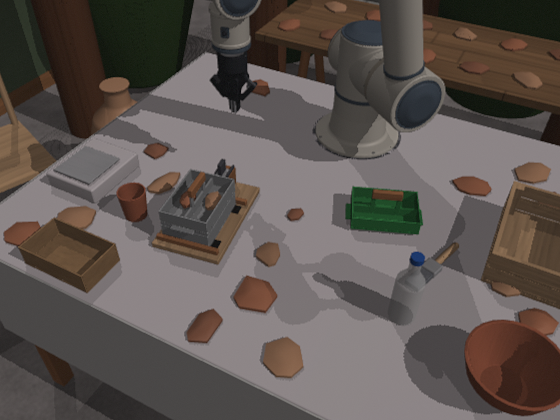

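View pics/t8.png

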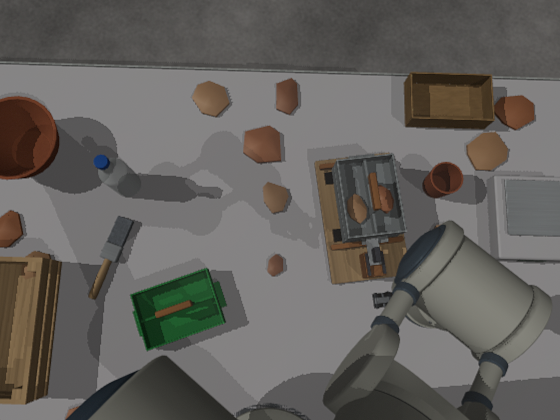

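The bolt's travel is 18.5 mm to the rigid stop, the arm is clear, and the other things are where they were. I'm handing in.

```bash
python3 -c "
from cell import ctrl
print(ctrl.close_job())"
```

```text
the job is handed in; nothing more can be done
None
```

The finds tray is stacked on the stand's tray with both sherds in it. The bolt is pushed in to its rigid stop over the tray's lip, and I handed the job in at about 15 s; no verdict came back.

- **Seating:** The lugs found the sockets on the first descent. The tray touched down at the expected home height with about 7 N on it. After the first bolt push, the rim measured about 107 to 108 mm at all four corners (108 expected), and the long axis was within about 0.5° of the stand's.
- **Bolt:** I pulled it back about 1.7 mm while letting go the first time, so I pushed it home again from behind with closed fingers. Both pushes stopped at the same place, at about 20 N.
- **Other things:** In the last pictures the other things appear unmoved, and the arm was clear of everything.

**Bolt check that disagreed:** the cameras show about 18.5 mm of bolt travel, not 22. The stand's rails suggest the bolt began about 3.5 mm in, which would make this the full 22 mm. If it really began at 0, it is in by about 18.5 mm, only just over the 18 mm needed. I could not see the tip clearly enough to settle this. The last wrist picture gave no fin reading, so the final travel rests on the top and scene cameras (18.4 and 18.8 mm).

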